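# Lay the guest directory on the writing pad

## Robot

A 6-joint arm with a two-finger parallel gripper is mounted at the origin on the work surface. World frame = base frame: x ahead of the robot, y to its left, z up, the work surface at z = 0. Lengths are in m, angles in rad, forces in N, time in s.
With the tool pointing down it reaches from about 0.35 to 0.975 m from the base axis. Payload 4.9 kg.
Tool frame: the origin (TCP) lies on the centre line of the jaws, within the pads' length; the fingertips stand 8 mm ahead of it and the grasp point (between the pads) lies 11 mm behind it; z points along the fingers, y is the direction in which the jaws open and shut (so a half turn about z gives the same grasp; the last joint's range is limited). The gripper opens to 85 mm and grips with 20 to 120 N. Pads are 22 mm wide; open, the fingers measure 114 mm over their backs; the gripper's body (76 mm by 85 mm) begins 54 mm behind the grasp point. The pads swing forward as they close: fully open they stand 13 mm farther back than shut.
Start: joints at [-1.365, 0.053, 1.613, -0, 1.476, -0.119], TCP at [0.199, -0.592, 0.239] pointing down, gripper open.
Joint ranges: [-3.01, 3.01], [-1.01, 2.22], [0.06, 2.58], [-1.02, 4.17], [0.09, 2.62], [-3.14, 3.14]. Speed limits (rad/s): [2.57, 2.57, 3.14, 3.14, 3.14, 3.14].

## Interface

Orientations are given as a unit quaternion [w, x, y, z].
In Python, from plant import manip gives the robot as it stands.
- The arm moves only by the tool step_arm, never from a script. Its argument "deltas" is a list of rows, each a list of 7 numbers: the shift along the tool's x, y, z in m, then the turn, a rotation vector about the tool's x, y, z in rad, then the gripper command: -1 is fully open, 1 is shut, values between are in proportion. In form: [[dx, dy, dz, ax, ay, az, hand], ...]. A call has 1 to 20 rows; each row is the pose to reach, as a shift and turn from the pose commanded when the call began, along the tool's axes at that moment; what a row does not reach only later rows make up. A row lasts 1/10 s, in which the tool goes at most 50 mm and 8.59 degrees, less where a joint would pass 70% of its speed; a pose out of reach is approached as far as the arm can. A call with a gripper value outside its range is refused whole. The fingers move at their own pace and stop on an object; the grip force is fixed at half the most. Time passes only in rows, so rows that repeat a pose let the fingers close. It gives the time, the measured TCP pose, the force and the opening at its end, in the units of the state.
- manip.state(): the state, without advancing time (a new reading comes with each control period).
- manip.grab_frame(name): name is "scene" or "top"; returns the picture (400x640x3 uint8, red, green, blue); there is no depth.
- manip.get_calibration(name): a dict with "fov_y" (degrees; the focal length in pixels is half the picture's height over the tangent of half this angle, whatever the lens; pixels are square), "cx", "cy" (the principal point, pixels), "dist_coeffs" ([k1, k2, p1, p2, k3] as OpenCV has them; the pictures are not rectified), "R" (3x3) and "t" (3): a world point X has camera coordinates R X + t. Camera axes: x right, y down, z forward; pixel columns grow to the right and rows downward; lengths in m; the calibration is good to about 2 mm. A picture is of the moment at which its call begins. get_calibration takes no time and is no camera call.
- manip.job_done(): hands the job in, once; it reports no verdict.
The state is a dict: "time": time; "joint_pos": joint angles; "joint_vel": joint speeds; "joint_efforts": joint torques, N m; "tool_pos": TCP position; "tool_rot": TCP orientation; "contact_force": force on the tool from outside, world axes, zero at the start; "ft_torque": the same for the moment, N m; "gripper_width": opening from 0.0 (shut) to 1.0 (fully open).
Only numpy, scipy, OpenCV 4.12 (cv2) and the standard library are available. Lean on these libraries where they do the work, as an engineer would, in place of code of your own. Each camera call takes 0.05 s, during which the arm holds its last target.

## Task

The hotel room has been dusted; put the guest directory (the big ring binder standing at the end of the row of books) back for the next guest. First push the remote control off the writing pad, so that it lies flat on the dresser beside it, then tip the directory over with a push near its top so that it lies flat, front cover up and wholly on the pad. Use the fingertips only, neither gripping nor lifting anything, and leave the books and the other things where they stand.

Things in the scene. Friction and masses are not known exactly. Their poses are not given: they have to be found in the camera images.
- pad: Tan leather writing pad fixed to the dresser top, 250 (its x) x 320 (its y) x 4 mm. Origin at the centre of its underside, on the dresser top; z up, its x points roughly away from the robot, its y roughly to the robot's left (yaw within 0.22 rad). The directory stands on its +y end, the books beyond that end. Beside its -x edge (robot side) and beyond its -y end the dresser top is free for at least 140 mm.
- directory: Guest directory: stiff dark ring binder, 185 wide (its x) x 42 thick (its y) x 235 mm high (its z), 0.7 kg. Origin at the centre of its foot. It stands free on the pad's +y end, axes within 0.06 rad of the pad's, front cover (+y side) towards the books, back cover (-y side) to the open pad. About 1 N towards -y near its top tips it about its lower -y edge; past 0.18 rad it falls by itself.
- dir_foot_a (a point): Corner of the directory's back cover: foot, -x (spine) side. In the directory's frame at (-92.5, -21, 0) mm. The foot edge moves under about 15 mm in the fall, so a straight push lands the directory near the middle of the pad.
- dir_foot_b (a point): Corner of the directory's back cover: foot, +x side. In its frame at (92.5, -21, 0) mm.
- dir_head_a (a point): Corner of the directory's back cover: top, -x (spine) side. In its frame at (-92.5, -21, 235) mm.
- dir_head_b (a point): Corner of the directory's back cover: top, +x side. In its frame at (92.5, -21, 235) mm.
- remote: Black television remote control lying on the pad, buttons up, where the directory must land: 46 (its x) x 165 (its y) x 18 mm, about 0.13 kg. Origin at the centre of its underside, z up, long axis y within 0.35 rad of the pad's y. It slides easily when pushed from the side.
- book_a: Paperback standing upright next to the directory, 5 to 22 mm from its front cover, just beyond the pad's +y edge: 111 (its x) x 26 thick (its y) x 178 mm high. Origin at the centre of its foot. Loose; the directory stands 57 mm higher (61 with the pad), so its top can be reached over this book.
- book_b: Second paperback of the row, 108 x 22 x 165 mm high, origin at the centre of its foot. Loose.
- book_c: Third paperback of the row, 111 x 32 x 178 mm high, origin at the centre of its foot. Loose; beyond it a fixed marble bookend 140 mm high.
- water: Small blue water bottle with a white cap, 60 mm diameter, 165 mm high, standing on the dresser by the pad's +x edge. Origin at the centre of its underside.
- tumbler: Drinking glass, 72 mm diameter, 95 mm high, standing apart to the left, beyond the bookend. Origin at the centre of its underside.
- clock: White alarm clock, 50 x 85 x 80 mm high, standing by the pad's +x edge. Origin at the centre of its underside.
- jar: Small white cream jar with a metal lid, 64 mm diameter, 58 mm high, standing by the pad's +x edge. Origin at the centre of its underside. (Bottle, clock and jar stand in any order.)
Mind the look-alikes: they are no part of the job. Leave any green look-alike of the directory alone. Of the things that look like the remote, the larger one is meant.

How it is judged:
By the outcome, as a careful person would: the job done as asked, in the order asked, and still so for the second after the job is handed in, with the robot touching nothing.
It also fails if it takes over 51 s, if anything falls off the work surface, if the arm or the gripper's body presses on something with over 40 N, if the wrist force passes 120 N, or if a joint passes its speed limit or range.

## Working session

There is one attempt and no reset: what is moved stays moved. The work goes in short steps, Python scripts to look and compute and a tool call to move; the robot and the scene stay as the last step left them, time stands still between calls to the robot, and variables do not carry over. Pictures are saved under pics/ and viewed, and the job is handed in when it is done.

Besides the shell and the picture viewer there is one more tool, called after "Call:" as name(argument=value, ...), one argument or row to a line, values as JSON. step_arm: Moves the arm, as the interface text tells. Its arguments: {"type":"object","properties":{"deltas":{"type":"array"}},"required":["deltas"]}

```bash
mkdir -p pics; ls; python3 - <<'E'
from plant import manip
import cv2,numpy as np
np.set_printoptions(precision=4,suppress=True)
print(manip.state())
for n in("scene","top"):
    im=manip.grab_frame(n); cv2.imwrite(f"pics/{n}0.png",im[:,:,::-1])
    print(n,manip.get_calibration(n))
E
```

```text
pics
{'time': 0.0, 'joint_pos': array([-1.365 ,  0.0533,  1.6143, -0.    ,  1.476 , -0.119 ]), 'joint_vel': array([-0.0004, -0.0024,  0.0014, -0.0013,  0.0003, -0.0009]), 'joint_efforts': array([ -0.0001, -39.3672, -37.0179,  -0.0001,   0.007 ,   0.    ]), 'tool_pos': array([ 0.1993, -0.5917,  0.238 ]), 'tool_rot': array([-0.0011,  0.9868,  0.1617, -0.0001]), 'contact_force': array([-0.4007,  0.8645, -0.3523]), 'ft_torque': array([ 0.0489, -0.0505, -0.0185]), 'gripper_width': 1.0004195789829284}
scene {'fov_y': 46.05968225310282, 'cx': 313.64589107956016, 'cy': 205.1287075060275, 'dist_coeffs': array([0.014, 0.   , 0.   , 0.   , 0.   ]), 'R': array([[-0.9979,  0.0645, -0.0067],
       [ 0.0631,  0.9428, -0.3274],
       [-0.0148, -0.3271, -0.9449]]), 't': array([ 0.5852, -0.0208,  1.4146])}
top {'fov_y': 45.9108623272984, 'cx': 316.7334569196884, 'cy': 200.68160355119505, 'dist_coeffs': array([-0.1347,  0.    ,  0.    ,  0.    ,  0.    ]), 'R': array([[-0.0213, -0.9998, -0.0041],
       [-0.9983,  0.0214, -0.0541],
       [ 0.0542,  0.0029, -0.9985]]), 't': array([0.0471, 0.5612, 1.5599])}
```

View pics/scene0.png

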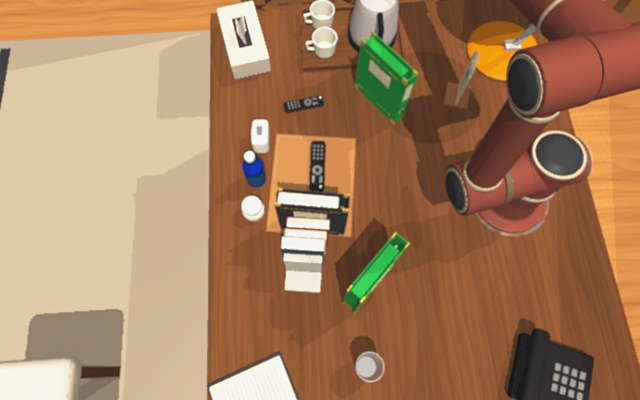

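View pics/top0.png

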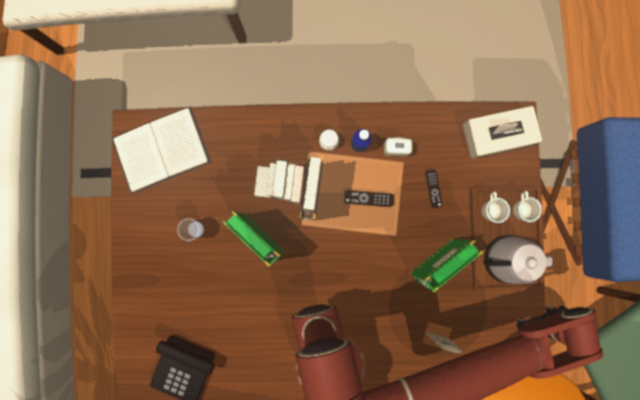

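```bash
cat > h.py <<'E'
import cv2,numpy as np
np.set_printoptions(precision=4,suppress=True)
import json
def K(c):
    f=200/np.tan(np.radians(c["fov_y"])/2); return np.array([[f,0,c["cx"]],[0,f,c["cy"]],[0,0,1]])
def ray(c,uv):
    p=cv2.undistortPoints(np.array(uv,float).reshape(-1,1,2),K(c),np.array(c["dist_coeffs"])).reshape(-1,2)
    d=np.c_[p,np.ones(len(p))]@c["R"]; o=-c["R"].T@c["t"]; return o,d/np.linalg.norm(d,axis=1)[:,None]
def onz(c,uv,z):
    o,d=ray(c,uv); return o+d*((z-o[2])/d[:,2])[:,None]
def tri(c1,u1,c2,u2):
    o1,d1=ray(c1,[u1]);o2,d2=ray(c2,[u2]);d1=d1[0];d2=d2[0]
    s=np.linalg.lstsq(np.c_[d1,-d2],o2-o1,rcond=None)[0]
    a=o1+s[0]*d1;b=o2+s[1]*d2; return (a+b)/2,np.linalg.norm(a-b)
def proj(c,X):
    return cv2.projectPoints(np.array(X,float).reshape(-1,1,3),cv2.Rodrigues(c["R"])[0],c["t"],K(c),np.array(c["dist_coeffs"]))[0].reshape(-1,2)
def crop(im,x0,y0,w,h,s,name):
    o=cv2.resize(im[y0:y0+h,x0:x0+w],None,fx=s,fy=s,interpolation=cv2.INTER_CUBIC)
    for k in range(0,w,10):
        cv2.line(o,(k*s,0),(k*s,6 if k%50 else 14),(0,0,255),1)
        if k%20==0: cv2.putText(o,str(x0+k),(k*s,24),0,.35,(0,0,255),1)
    for k in range(0,h,10):
        cv2.line(o,(0,k*s),(6,k*s),(0,0,255),1)
        if k%20==0: cv2.putText(o,str(y0+k),(8,k*s+4),0,.35,(0,0,255),1)
    cv2.imwrite(name,o)
E
python3 - <<'E'
from h import *
crop(cv2.imread("pics/top0.png"),240,115,190,140,4,"pics/ctop0.png")
crop(cv2.imread("pics/scene0.png"),230,90,140,140,4,"pics/cscene0.png")
E
```

```text
(no output)
```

View pics/ctop0.png

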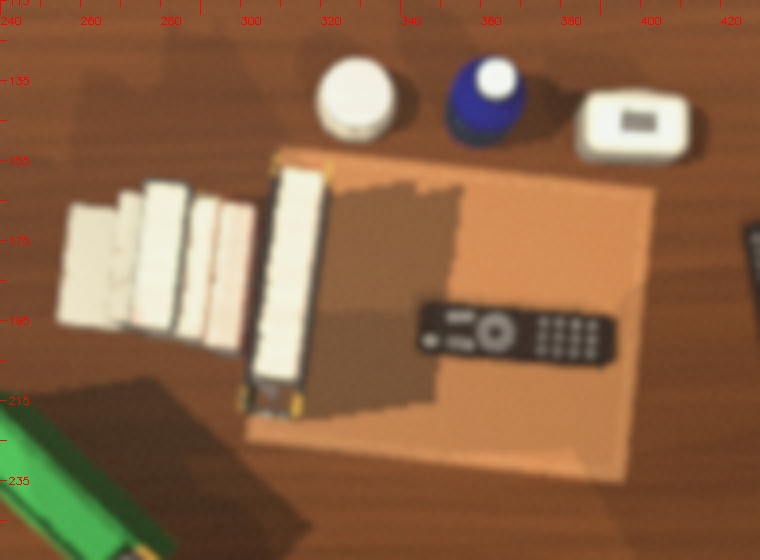

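View pics/cscene0.png

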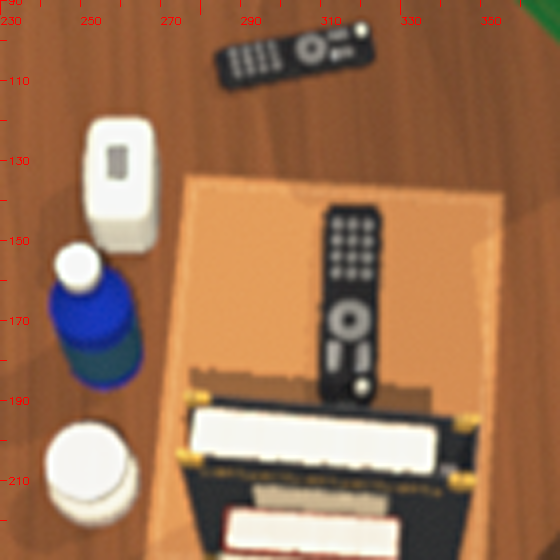

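```bash
cat > m.py <<'E'
from plant import manip
from h import *
T=manip.get_calibration("top");S=manip.get_calibration("scene")
E
python3 - <<'E'
from m import *
print("pad",onz(T,[(309.5,152),(403.75,162.5),(396,235.5),(301.5,225)],.004))
for a,b in [((403.75,162.5),(276.75,134.25)),((396,235.5),(355.5,138.5))]: print("padtri",*tri(T,a,S,b))
r=onz(T,[(345.25,190.75),(344.3,202.5),(393.75,194.5),(393.3,205.75)],.022);print("remote top",r,r.mean(0))
rs=onz(S,[(312,141.5),(325,141.5),(310,190),(323.5,190.5)],.022);print("remote scene",rs,rs.mean(0))
for n,a,b in [("+x+y",(308.3,153),(274.3,204.3)),("+x-y",(323,155.5),(276.5,187.5)),("-x+y",(300,218),(348.8,212)),("-x-y",(315.3,219.3),(350,194.3))]: print("dir",n,*tri(T,a,S,b))
# remote triang on wheel and corners
print(tri(T,(363.5,198),S,(317.2,170)))
E
```

```text
pad [[ 0.7282  0.0561  0.004 ]
 [ 0.686  -0.2626  0.004 ]
 [ 0.4399 -0.2286  0.004 ]
 [ 0.4822  0.0879  0.004 ]]
padtri [ 0.6869 -0.2641 -0.004 ] 0.00020476164380225969
padtri [ 0.4398 -0.2288  0.0025] 9.603542894732624e-05
remote top [[ 0.5928 -0.0605  0.022 ]
 [ 0.5537 -0.0563  0.022 ]
 [ 0.5768 -0.2221  0.022 ]
 [ 0.5393 -0.2194  0.022 ]] [ 0.5657 -0.1396  0.022 ]
remote scene [[ 0.5773 -0.2178  0.022 ]
 [ 0.5372 -0.2151  0.022 ]
 [ 0.5935 -0.0579  0.022 ]
 [ 0.5534 -0.0536  0.022 ]] [ 0.5654 -0.1361  0.022 ]
dir +x+y [0.6871 0.0561 0.2374] 0.0024494568941299468
dir +x-y [0.679  0.0138 0.2414] 0.0010244830703938245
dir -x+y [0.5023 0.0838 0.222 ] 0.0011045804462315437
dir -x-y [0.4967 0.0398 0.2298] 0.000575977031058885
(array([ 0.5675, -0.1206,  0.0232]), np.float64(0.0005256034364329578))
```

The dark binder (top 312,185; scene 313,205) is the directory. The green binders at top (254,237) and (447,263) are look-alikes. The larger remote on the pad (top 369,199; scene 317,166) is the one meant, and the small one at top (433,188) is not. The crops bear this out, and the measured sizes and heights agree with the text: pad 248x321 mm, directory top at 0.23–0.24 m, remote top at 0.023 m.

```bash
cat >> m.py <<'E'
from scipy.spatial.transform import Rotation as Ro
def go(wps,ydir):
    "world tcp points, tool y direction (xy) or None, tool down -> deltas"
    s=manip.state();q=s["tool_rot"];R=Ro.from_quat([q[1],q[2],q[3],q[0]])
    if ydir is None: rv=np.zeros(3)
    else:
        y=np.array([*ydir,0.]);y/=np.linalg.norm(y);z=np.array([0,0,-1.]);x=np.cross(y,z)
        rv=(R.inv()*Ro.from_matrix(np.c_[x,y,z])).as_rotvec()
    for w in wps: print("to",w,"delta",R.inv().apply(np.array(w)-s["tool_pos"]),"rot",rv)
C=np.array([.584,-.087]);PX=np.array([.991,-.132]);PY=np.array([.132,.991])
def P(px,py): return C+px*PX+py*PY
E
python3 - <<'E'
from m import *
s=manip.state();p=s["tool_pos"]
go([(p[0],p[1],.38),(.6147,-.1445,.38),(.6147,-.1445,.12)],(-.115,-.993))
print(onz(T,[(447,263)],.2), onz(T,[(515,260)],.2))
E
```

```text
to (np.float64(0.19933004047089953), np.float64(-0.5917735939984206), 0.38) delta [ 0.     -0.0003 -0.1418] rot [-0.0019  0.0002  0.4401]
to (0.6147, -0.1445, 0.38) delta [ 0.5364 -0.2916 -0.1412] rot [-0.0019  0.0002  0.4401]
to (0.6147, -0.1445, 0.12) delta [ 0.5364 -0.2911  0.1188] rot [-0.0019  0.0002  0.4401]
[[ 0.3592 -0.3467  0.2   ]] [[ 0.3611 -0.5564  0.2   ]]
```

Call:
step_arm(
  deltas=[
    [0, 0, -0.142, 0, 0, 0, -1],
    [0, 0, -0.142, 0, 0, 0, -1],
    [0, 0, -0.142, 0, 0, 0, -1],
    [0, 0, -0.142, 0, 0, 0, -1],
    [0.536, -0.291, -0.141, 0, 0, 0.44, -1],
    [0.536, -0.291, -0.141, 0, 0, 0.44, -1],
    [0.536, -0.291, -0.141, 0, 0, 0.44, -1],
    [0.536, -0.291, -0.141, 0, 0, 0.44, -1],
    [0.536, -0.291, -0.141, 0, 0, 0.44, -1],
    [0.536, -0.291, -0.141, 0, 0, 0.44, -1],
    [0.536, -0.291, -0.141, 0, 0, 0.44, -1],
    [0.536, -0.291, -0.141, 0, 0, 0.44, -1],
    [0.536, -0.291, -0.141, 0, 0, 0.44, -1],
    [0.536, -0.291, -0.141, 0, 0, 0.44, -1],
    [0.536, -0.291, -0.141, 0, 0, 0.44, -1],
    [0.536, -0.291, -0.141, 0, 0, 0.44, -1],
    [0.536, -0.291, -0.141, 0, 0, 0.44, -1],
    [0.536, -0.291, -0.141, 0, 0, 0.44, -1],
    [0.536, -0.291, -0.141, 0, 0, 0.44, -1],
    [0.536, -0.291, -0.141, 0, 0, 0.44, -1],
  ],
)

```text
time: 2.1
tool_pos: [0.6137, -0.1469, 0.3802]
tool_rot: [0.0, 0.998, -0.059, -0.0]
contact_force: [-0.5, -0.5, 0.1]
gripper_width: 1.0
```

```bash
python3 - <<'E'
from m import *
print(manip.state()["tool_pos"],manip.state()["time"])
go([(.6147,-.1445,.06),(.6147,-.1445,.025)],(-.115,-.993))
E
```

```text
[ 0.6137 -0.1469  0.3802] 2.1
to (0.6147, -0.1445, 0.06) delta [ 0.0008 -0.0026  0.3202] rot [ 0.0004  0.0003 -0.0019]
to (0.6147, -0.1445, 0.025) delta [ 0.0008 -0.0026  0.3552] rot [ 0.0004  0.0003 -0.0019]
```

Call:
step_arm(
  deltas=[
    [0.001, -0.003, 0.05, 0, 0, 0, -1],
    [0.001, -0.003, 0.1, 0, 0, 0, -1],
    [0.001, -0.003, 0.15, 0, 0, 0, -1],
    [0.001, -0.003, 0.2, 0, 0, 0, -1],
    [0.001, -0.003, 0.25, 0, 0, 0, -1],
    [0.001, -0.003, 0.3, 0, 0, 0, -1],
    [0.001, -0.003, 0.335, 0, 0, 0, -1],
    [0.001, -0.003, 0.345, 0, 0, 0, -1],
    [0.001, -0.003, 0.35, 0, 0, 0, -1],
    [0.001, -0.003, 0.35, 0, 0, 0, -1],
    [0.001, -0.003, 0.35, 0, 0, 0, -1],
  ],
)

```text
time: 3.2
tool_pos: [0.6178, -0.1436, 0.0334]
tool_rot: [0.001, 0.998, -0.058, 0.002]
contact_force: [1.4, -1.1, 0.1]
gripper_width: 1.001
```

```bash
python3 - <<'E'
from m import *
im=manip.grab_frame("scene")[:,:,::-1]; crop(np.ascontiguousarray(im),230,60,180,140,4,"pics/s1.png")
im=manip.grab_frame("top")[:,:,::-1]; crop(np.ascontiguousarray(im),270,115,160,140,4,"pics/t1.png")
E
```

```text
(no output)
```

View pics/s1.png

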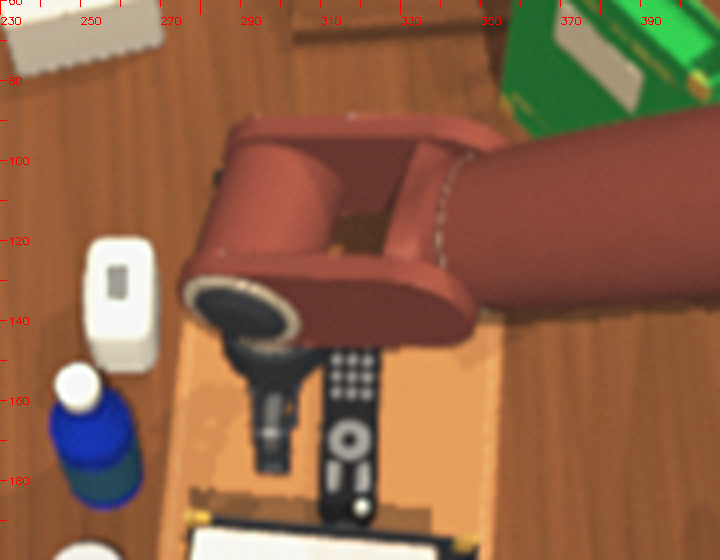

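View pics/t1.png

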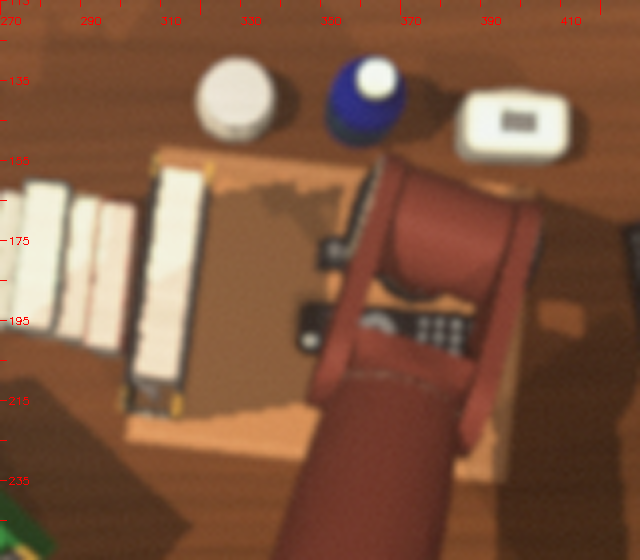

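The open fingers stand on the +x side of the remote, with the left fingertip at scene (298,177). Next I lower gently to find the pad.

Call:
step_arm(
  deltas=[
    [0, 0, 0.004, 0, 0, 0, -1],
    [0, 0, 0.007, 0, 0, 0, -1],
    [0, 0, 0.01, 0, 0, 0, -1],
    [0, 0, 0.01, 0, 0, 0, -1],
  ],
)

```text
time: 3.7
tool_pos: [0.6153, -0.1423, 0.0194]
tool_rot: [-0.0, 0.998, -0.058, -0.001]
contact_force: [0.1, 0.4, -1.0]
gripper_width: 0.998
```

Call:
step_arm(
  deltas=[
    [0, 0, 0.002, 0, 0, 0, -1],
    [0, 0, 0.004, 0, 0, 0, -1],
    [0, 0, 0.004, 0, 0, 0, -1],
  ],
)

```text
time: 4.0
tool_pos: [0.6156, -0.1425, 0.0158]
tool_rot: [-0.0, 0.998, -0.058, -0.0]
contact_force: [-0.3, -0.9, -0.6]
gripper_width: 0.995
```

Call:
step_arm(
  deltas=[
    [0, 0, 0.002, 0, 0, 0, -1],
    [0, 0, 0.004, 0, 0, 0, -1],
    [0, 0, 0.004, 0, 0, 0, -1],
  ],
)

```text
time: 4.3
tool_pos: [0.6156, -0.1425, 0.0119]
tool_rot: [-0.0, 0.998, -0.058, -0.0]
contact_force: [-0.6, -0.1, -0.2]
gripper_width: 0.999
```

Call:
step_arm(
  deltas=[
    [0, 0, 0.002, 0, 0, 0, -1],
    [0, 0, 0.004, 0, 0, 0, -1],
    [0, 0, 0.004, 0, 0, 0, -1],
  ],
)

```text
time: 4.6
tool_pos: [0.6156, -0.1425, 0.0079]
tool_rot: [-0.0, 0.998, -0.058, -0.0]
contact_force: [0.4, 0.0, -0.4]
gripper_width: 0.999
```

No contact at TCP z 0.008, so the open tips sit about 5 mm behind the TCP (tip z about 0.013). I go 4 mm lower and start the push.

Call:
step_arm(
  deltas=[
    [0, 0, 0.004, 0, 0, 0, -1],
    [-0.008, 0, 0.004, 0, 0, 0, -1],
    [-0.016, 0, 0.004, 0, 0, 0, -1],
    [-0.024, 0, 0.004, 0, 0, 0, -1],
    [-0.032, 0, 0.004, 0, 0, 0, -1],
    [-0.04, 0, 0.004, 0, 0, 0, -1],
    [-0.048, 0, 0.004, 0, 0, 0, -1],
    [-0.056, 0, 0.004, 0, 0, 0, -1],
    [-0.064, 0, 0.004, 0, 0, 0, -1],
    [-0.072, 0, 0.004, 0, 0, 0, -1],
    [-0.08, 0, 0.004, 0, 0, 0, -1],
    [-0.08, 0, 0.004, 0, 0, 0, -1],
  ],
)

```text
time: 5.8
tool_pos: [0.5351, -0.1331, 0.004]
tool_rot: [-0.0, 0.998, -0.058, -0.001]
contact_force: [0.7, -0.2, 0.1]
gripper_width: 1.001
```

```bash
python3 - <<'E'
from m import *
im=manip.grab_frame("scene")[:,:,::-1]; crop(np.ascontiguousarray(im),230,60,180,140,4,"pics/s2.png")
E
```

```text
(no output)
```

View pics/s2.png

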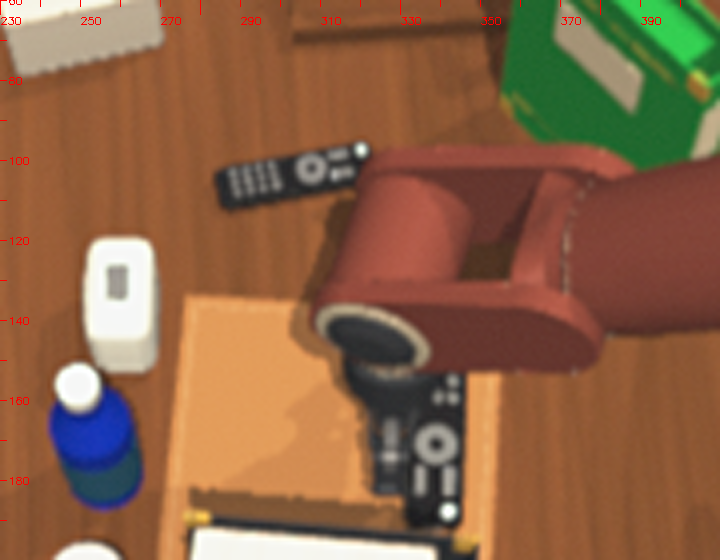

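The remote moves along squarely with the fingers; its ring is at scene (338,170). I go on over the pad's edge.

Call:
step_arm(
  deltas=[
    [-0.008, 0, 0, 0, 0, 0, -1],
    [-0.016, 0, 0, 0, 0, 0, -1],
    [-0.024, 0, 0, 0, 0, 0, -1],
    [-0.032, 0, 0, 0, 0, 0, -1],
    [-0.04, 0, 0, 0, 0, 0, -1],
    [-0.048, 0, 0, 0, 0, 0, -1],
    [-0.056, 0, 0, 0, 0, 0, -1],
    [-0.064, 0, 0, 0, 0, 0, -1],
    [-0.072, 0, 0, 0, 0, 0, -1],
    [-0.08, 0, 0, 0, 0, 0, -1],
    [-0.088, 0, 0, 0, 0, 0, -1],
    [-0.095, 0, 0, 0, 0, 0, -1],
    [-0.1, 0, 0, 0, 0, 0, -1],
    [-0.1, 0, 0, 0, 0, 0, -1],
  ],
)

```text
time: 7.25
tool_pos: [0.4363, -0.1217, 0.0042]
tool_rot: [-0.0, 0.998, -0.058, -0.0]
contact_force: [0.4, -0.2, -0.6]
gripper_width: 1.002
```

```bash
python3 - <<'E'
from m import *
im=manip.grab_frame("scene")[:,:,::-1]; crop(np.ascontiguousarray(im),250,80,180,140,4,"pics/s3.png")
E
```

```text
(no output)
```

View pics/s3.png

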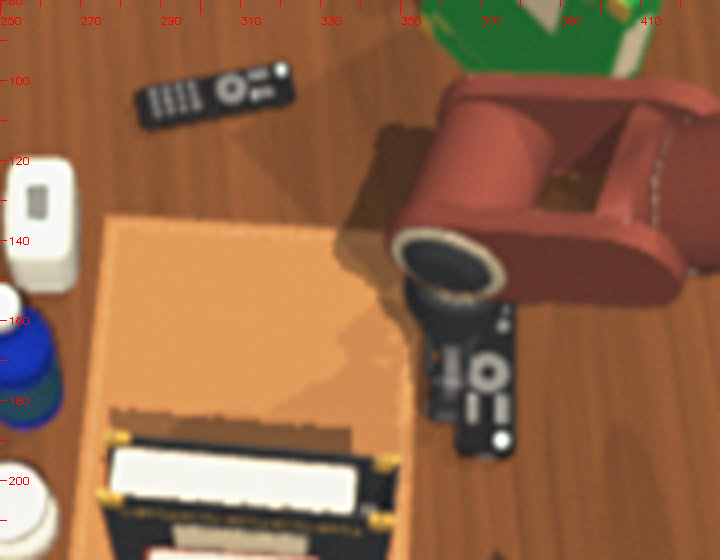

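The remote lies off the pad on the -x side. Next I back off a little, lift, and check it from both views.

Call:
step_arm(
  deltas=[
    [0.006, 0, 0, 0, 0, 0, -1],
    [0.006, 0, -0.05, 0, 0, 0, -1],
    [0.006, 0, -0.1, 0, 0, 0, -1],
    [0.006, 0, -0.15, 0, 0, 0, -1],
    [0.006, 0, -0.2, 0, 0, 0, -1],
    [0.006, 0, -0.25, 0, 0, 0, -1],
    [0.006, 0, -0.3, 0, 0, 0, -1],
    [0.006, 0, -0.35, 0, 0, 0, -1],
    [0.006, 0, -0.37, 0, 0, 0, -1],
    [0.006, 0, -0.37, 0, 0, 0, -1],
  ],
)

```text
time: 8.3
tool_pos: [0.4448, -0.1232, 0.3796]
tool_rot: [0.002, 0.998, -0.057, 0.004]
contact_force: [-0.5, -0.6, -0.4]
gripper_width: 0.999
```

```bash
python3 - <<'E'
from m import *
s=manip.state();print(s["joint_pos"],s["time"])
go([(.5983,.0969,.37),(.5983,.0969,.205)],(.9895,-.1445))
go([(.5983,.0969,.37)],(-.9895,.1445))
im=manip.grab_frame("scene")[:,:,::-1]; crop(np.ascontiguousarray(im),250,80,180,140,4,"pics/s4.png")
im=manip.grab_frame("top")[:,:,::-1]; crop(np.ascontiguousarray(im),270,115,160,140,4,"pics/t4.png")
E
```

```text
[-0.4317 -0.3945  1.7782  0.0001  1.7492  1.254 ] 8.3
to (0.5983, 0.0969, 0.37) delta [ 0.1272 -0.2363  0.01  ] rot [ 0.0084 -0.0045 -1.5407]
to (0.5983, 0.0969, 0.205) delta [ 0.1258 -0.2367  0.175 ] rot [ 0.0084 -0.0045 -1.5407]
to (0.5983, 0.0969, 0.37) delta [ 0.1272 -0.2363  0.01  ] rot [-0.0046 -0.0085  1.6009]
```

View pics/s4.png

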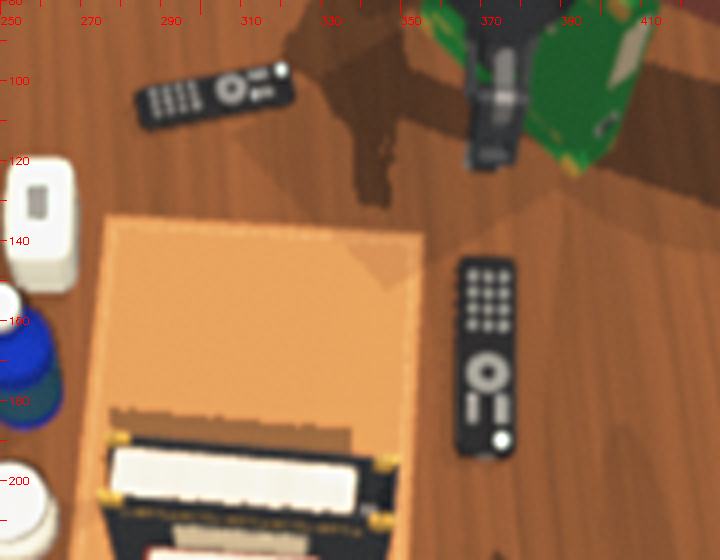

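View pics/t4.png

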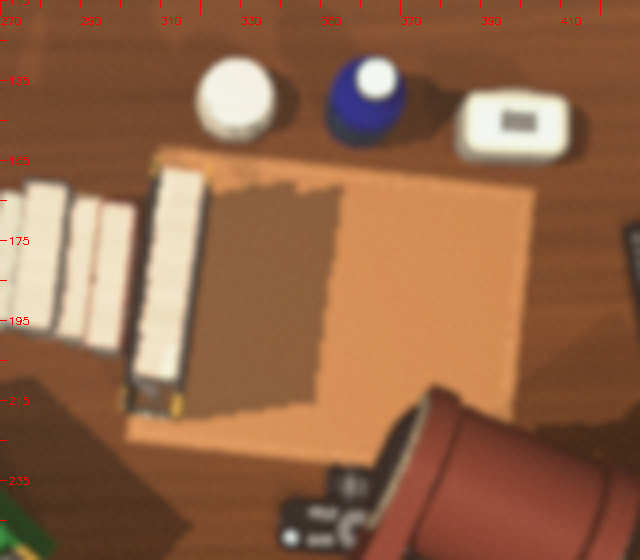

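The remote lies flat on the dresser at scene (371,170), clear of the pad's -x edge at x≈353. The directory and the other things have not moved. Now I go over to the front-cover side, with the jaws spread along the directory's width.

Call:
step_arm(
  deltas=[
    [0.127, -0.236, 0.01, 0, 0, -1.54, -1],
    [0.127, -0.236, 0.01, 0, 0, -1.54, -1],
    [0.127, -0.236, 0.01, 0, 0, -1.54, -1],
    [0.127, -0.236, 0.01, 0, 0, -1.54, -1],
    [0.127, -0.236, 0.01, 0, 0, -1.54, -1],
    [0.127, -0.236, 0.01, 0, 0, -1.54, -1],
    [0.127, -0.236, 0.01, 0, 0, -1.54, -1],
    [0.127, -0.236, 0.01, 0, 0, -1.54, -1],
    [0.127, -0.236, 0.01, 0, 0, -1.54, -1],
    [0.127, -0.236, 0.01, 0, 0, -1.54, -1],
    [0.127, -0.236, 0.01, 0, 0, -1.54, -1],
    [0.127, -0.236, 0.01, 0, 0, -1.54, -1],
    [0.127, -0.236, 0.01, 0, 0, -1.54, -1],
    [0.127, -0.236, 0.01, 0, 0, -1.54, -1],
  ],
)

```text
time: 9.8
tool_pos: [0.5961, 0.0972, 0.363]
tool_rot: [-0.001, 0.757, 0.653, -0.001]
contact_force: [-0.1, 0.1, 0.7]
gripper_width: 0.997
```

```bash
python3 - <<'E'
from m import *
s=manip.state();print(s["joint_pos"],s["time"],s["tool_pos"])
go([(.5983,.0969,.26),(.5983,.0969,.205)],(.9895,-.1445))
E
```

```text
[ 0.0385 -0.0393  1.5024  0.      1.6805  0.1852] 9.8 [0.5961 0.0972 0.363 ]
to (0.5983, 0.0969, 0.26) delta [0.     0.0025 0.103 ] rot [-0.0019  0.0003 -0.0017]
to (0.5983, 0.0969, 0.205) delta [0.0001 0.0026 0.158 ] rot [-0.0019  0.0003 -0.0017]
```

Call:
step_arm(
  deltas=[
    [0, 0.002, 0.04, 0, 0, 0, -1],
    [0, 0.002, 0.08, 0, 0, 0, -1],
    [0, 0.002, 0.103, 0, 0, 0, -1],
    [0, 0.002, 0.103, 0, 0, 0, -1],
  ],
)

```text
time: 10.2
tool_pos: [0.5958, 0.0968, 0.2557]
tool_rot: [-0.003, 0.757, 0.653, -0.004]
contact_force: [-0.6, 0.2, -0.8]
gripper_width: 1.003
```

```bash
python3 - <<'E'
from m import *
s=manip.state();print(s["tool_pos"],s["contact_force"])
im=manip.grab_frame("scene")[:,:,::-1]; crop(np.ascontiguousarray(im),230,130,160,130,4,"pics/s5.png")
im=manip.grab_frame("top")[:,:,::-1]; crop(np.ascontiguousarray(im),250,115,160,140,4,"pics/t5.png")
E
```

```text
[0.5958 0.0968 0.2557] [-0.6047  0.1938 -0.8195]
```

View pics/s5.png

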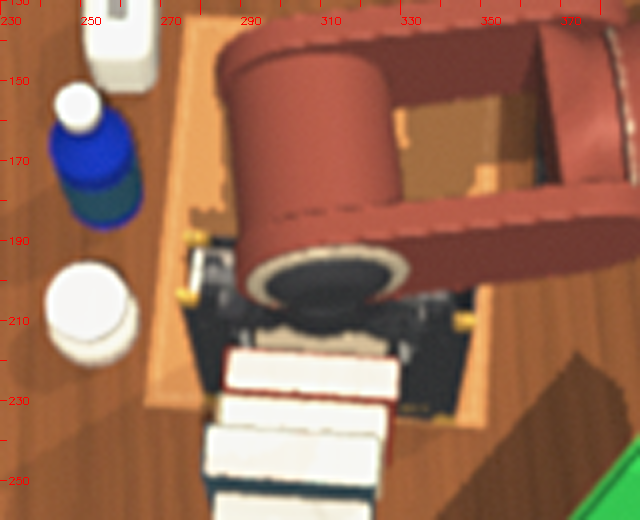

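View pics/t5.png

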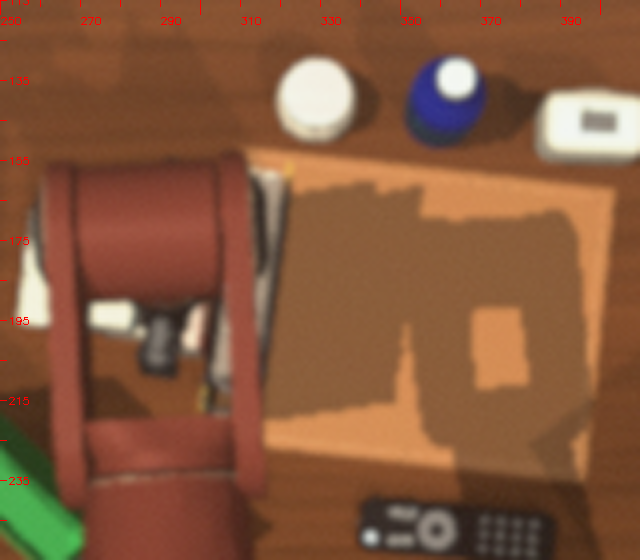

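The fingers stand behind the front cover over the books, with the near finger at top (290,200) and the directory's edge at x≈302. I lower to push height.

Call:
step_arm(
  deltas=[
    [0, 0.002, 0.02, 0, 0, 0, -1],
    [0, 0.002, 0.04, 0, 0, 0, -1],
    [0, 0.002, 0.053, 0, 0, 0, -1],
    [0, 0.002, 0.053, 0, 0, 0, -1],
    [0, 0.002, 0.053, 0, 0, 0, -1],
  ],
)

```text
time: 10.8
tool_pos: [0.601, 0.0967, 0.2098]
tool_rot: [0.001, 0.757, 0.654, 0.001]
contact_force: [0.3, -0.5, 1.0]
gripper_width: 0.999
```

Call:
step_arm(
  deltas=[
    [-0.006, 0, 0.002, 0, 0, 0, -1],
    [-0.012, 0, 0.002, 0, 0, 0, -1],
    [-0.016, 0, 0.002, 0, 0, 0, -1],
    [-0.02, 0, 0.002, 0, 0, 0, -1],
    [-0.024, 0, 0.002, 0, 0, 0, -1],
    [-0.028, 0, 0.002, 0, 0, 0, -1],
    [-0.032, 0, 0.002, 0, 0, 0, -1],
    [-0.036, 0, 0.002, 0, 0, 0, -1],
  ],
)

```text
time: 11.6
tool_pos: [0.595, 0.0607, 0.2062]
tool_rot: [-0.0, 0.757, 0.654, -0.0]
contact_force: [-0.1, 0.3, -0.1]
gripper_width: 0.999
```

```bash
python3 - <<'E'
from m import *
im=manip.grab_frame("scene")[:,:,::-1]; crop(np.ascontiguousarray(im),230,130,160,130,4,"pics/s6.png")
E
```

```text
(no output)
```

View pics/s6.png

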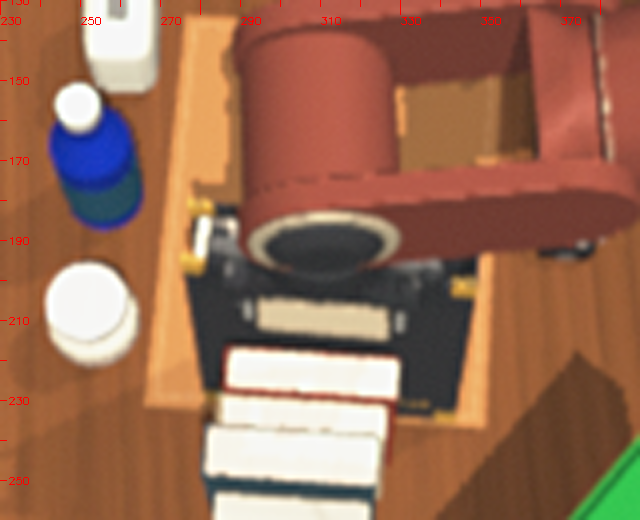

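The top has moved, with its gold corner going from scene row 205 to 196. It tips evenly and the books have not moved. I continue.

Call:
step_arm(
  deltas=[
    [-0.004, 0, 0, 0, 0, 0, -1],
    [-0.009, 0, 0, 0, 0, 0, -1],
    [-0.014, 0, 0, 0, 0, 0, -1],
    [-0.019, 0, 0, 0, 0, 0, -1],
    [-0.024, 0, 0, 0, 0, 0, -1],
    [-0.028, 0, 0, 0, 0, 0, -1],
    [-0.028, 0, 0, 0, 0, 0, -1],
    [-0.028, 0, 0, 0, 0, 0, -1],
    [-0.028, 0, 0, 0, 0, 0, -1],
    [-0.028, 0, 0, 0, 0, 0, -1],
  ],
)

```text
time: 12.65
tool_pos: [0.591, 0.0335, 0.2063]
tool_rot: [0.0, 0.757, 0.654, 0.0]
contact_force: [-0.0, 0.5, 0.3]
gripper_width: 0.998
```

```bash
python3 - <<'E'
from m import *
im=manip.grab_frame("scene")[:,:,::-1]; crop(np.ascontiguousarray(im),230,100,160,140,4,"pics/s7.png")
E
```

```text
(no output)
```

View pics/s7.png

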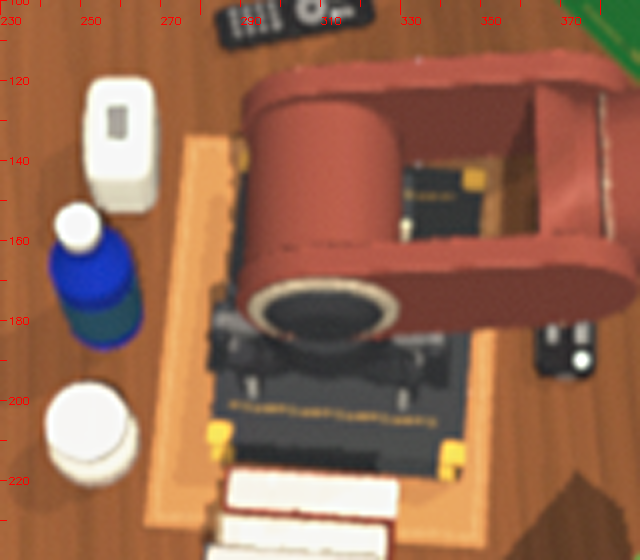

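It has fallen flat onto the pad with the front cover up. Next I lift clear and swing aside to check.

Call:
step_arm(
  deltas=[
    [0, 0, -0.05, 0, 0, 0, -1],
    [0, 0, -0.1, 0, 0, 0, -1],
    [0, 0, -0.15, 0, 0, 0, -1],
    [-0.05, -0.05, -0.18, 0, 0, 0, -1],
    [-0.1, -0.1, -0.18, 0, 0, 0, -1],
    [-0.15, -0.15, -0.18, 0, 0, 0, -1],
    [-0.2, -0.18, -0.18, 0, 0, 0, -1],
    [-0.25, -0.18, -0.18, 0, 0, 0, -1],
    [-0.3, -0.18, -0.18, 0, 0, 0, -1],
    [-0.35, -0.18, -0.18, 0, 0, 0, -1],
    [-0.4, -0.18, -0.18, 0, 0, 0, -1],
    [-0.45, -0.18, -0.18, 0, 0, 0, -1],
    [-0.45, -0.18, -0.18, 0, 0, 0, -1],
    [-0.45, -0.18, -0.18, 0, 0, 0, -1],
  ],
)

```text
time: 14.1
tool_pos: [0.3459, -0.3891, 0.3853]
tool_rot: [-0.001, 0.758, 0.652, -0.0]
contact_force: [0.4, 0.5, -1.2]
gripper_width: 0.999
```

```bash
python3 - <<'E'
from m import *
im=manip.grab_frame("scene")[:,:,::-1]; crop(np.ascontiguousarray(im),230,90,180,145,4,"pics/s8.png")
im=manip.grab_frame("top")[:,:,::-1]; crop(np.ascontiguousarray(im),240,115,180,140,4,"pics/t8.png")
E
```

```text
(no output)
```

View pics/s8.png

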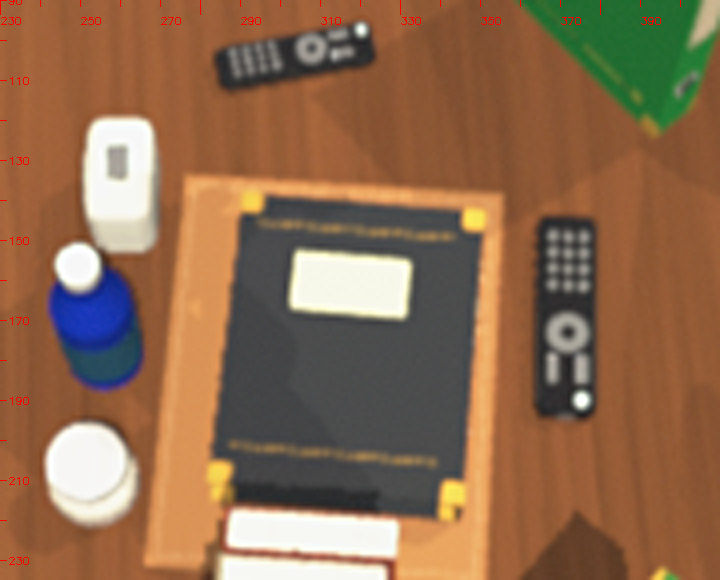

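View pics/t8.png

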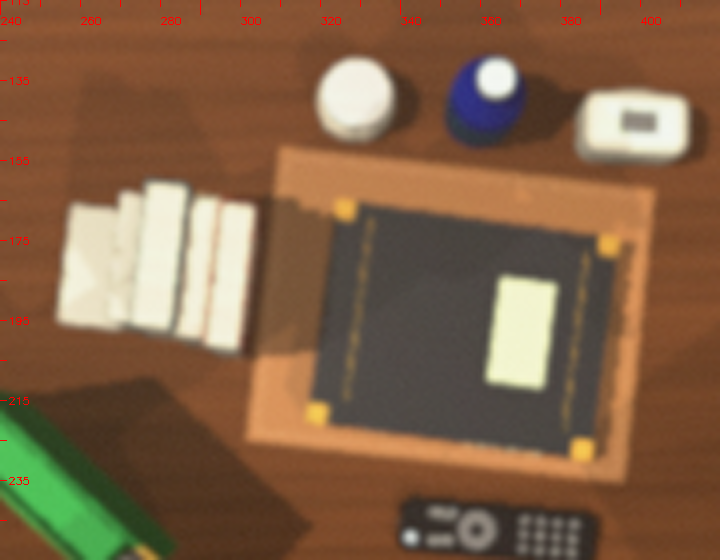

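```bash
python3 - <<'E'
from m import *
f=lambda X:[(round(float((x[:2]-C)@PX),4),round(float((x[:2]-C)@PY),4)) for x in X]
print("dir top",f(onz(T,[(323.25,165),(395.25,173.5),(388.25,230.5),(316.75,221)],.046)))
print("dir scene",f(onz(S,[(290.5,138),(351.7,141.5)],.046)))
print("tri", [(*f([a]),a[2],e) for a,e in [tri(T,(395.25,173.5),S,(290.5,138)),tri(T,(388.25,230.5),S,(351.7,141.5))]])
print("remote",f(onz(S,[(365,144),(378.5,144),(363.5,193),(378,194)],.018)))
print(tri(T,(358.6,247.4),S,(371.8,173.0)))
print(f(onz(T,[(358.6,247.4)],.018)))
E
```

```text
dir top [(0.0796, 0.1095), (0.0782, -0.1291), (-0.1106, -0.1254), (-0.1055, 0.1104)]
dir scene [(0.0758, -0.126), (-0.1107, -0.1262)]
tri [((0.0778, -0.1301), np.float64(0.03833866781833106), np.float64(0.0026511451019394453)), ((-0.1106, -0.125), np.float64(0.04827116027219014), np.float64(7.837959555185786e-05))]
remote [(-0.1534, -0.1345), (-0.195, -0.1372), (-0.1542, 0.0277), (-0.1974, 0.0281)]
(array([ 0.4039, -0.1002,  0.022 ]), np.float64(5.497808420314462e-05))
[(-0.1769, -0.0372)]
```

```bash
python3 - <<'E'
from m import *
print(manip.job_done(), manip.state()["time"])
E
```

```text
the job is handed in; nothing more can be done
the job is handed in; nothing more can be done
```

The job is handed in, at about 14 s of the 51 s allowed. I pushed the remote sideways off the pad's robot-side edge with the open fingertips. I then tipped the directory over with a push near the top of its front cover, reaching over the books.

My last checks came from both cameras, in pad coordinates:
- **Directory:** it lies flat, front cover up and wholly on the pad. It spans x −111 to +79 mm (pad ±125) and y −129 to +110 mm (pad ±160), so the smallest margin is about 14 mm.
- **Remote:** it lies flat on the dresser, about 28 mm clear of the pad edge.
- **Other things:** the books, bottle, clock and jar stand at the same pixels as at the start. The look-alikes are where they were wherever the last close-ups showed them; the tumbler was outside those close-ups and I did not re-check it.
- **Forces:** every reading I took was at noise level, about 2 N at most.

Two readings were off. One corner of the fallen directory triangulated 8 mm low (38 mm instead of 46, with the two rays 2.7 mm apart), while the other gave 48 mm. I put that down to picking the corner pixel, since the pictures show the directory flat. The open fingertips also sat farther back than the quoted 8 mm ahead of the TCP. I found that by lowering slowly over the pad without touching it, and allowed for it.

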